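# Lock a quarter-turn T-bolt into a welding jig

### The job

Take the T-bolt (flat handle, hammer-shaped foot) out of its holder and put its foot down through the narrow slot in the top of the welding jig's block, feeling gently for the slot. Push it down against the spring, give it a quarter turn and ease it up so that the foot catches in the cross groove under the top, then let go and leave it standing locked. Never force it against the jig, and leave the round pin and everything else on the bench where it is.

Things in the scene. Friction and masses are not known exactly. Their poses are not given: they have to be found in the camera images.
- tbolt: Loose steel T-bolt, about 0.17 kg, upright. Origin: centre of the underside of its foot; z up the bolt. Foot: bar 36 (x) x 10 (y) x 8 high. Shank: 9 diameter, z 8 to 23. Round collar: 26 diameter, z 23 to 28. It hangs by its collar in a slot in the top of one of two alike wooden holders (70 x 50 x 32 high); lift it 30 mm straight up to clear the holder.
- tbolt_handle (a point): Middle of the T-bolt's flat handle, 46 mm above the underside of its foot; axes as the bolt's. Handle 30 (x) x 14 (y) x 36 high, straight above the collar; grip it across the 14 mm (y), fingertips a few mm above the collar.
- jig: The fixed welding jig: steel base 124 (x) x 170 (y) x 10 high, origin under its centre; on it an aluminium block 80 (x) x 84 (y), top 56 above the bench, on a slide along y. The block was set by hand and is stiff: it stands anywhere from y -6 to +6 mm of the jig's middle, not measured. Its lips bend if the bolt is pushed on block or pad with more than 40 N.
- slot_mid (a point): Fixed to the jig, in the plane of the block's top face, where the slot's centre would be with the block at the middle of its slide; axes as the jig's. The true slot centre is at x 0, y -6 to +6 mm. The slot is 40 (x) x 13 (y), sharp-edged, through the 12 mm thick top; the cavity below is 44 x 44.
- groove_mid (a point): 12 mm below slot_mid: plane of the top's underside, which has a cross groove along y, 17 wide and 6 deep, crossing the slot's centre. A foot turned a quarter turn (either way) below the top rises 6 mm into it and is caught. It can turn when its underside is more than 20 mm below the top face; locked, its underside is 14 mm below the top face.
- pad_mid (a point): 11 mm below slot_mid: top of a round spring pad in the cavity, as it stands at rest. It pushes the foot up with 5.6 N at first, then 0.7 N more per mm. With the underside of the foot 23 mm below the top face the bolt's collar lands hard on the block. Locked, the pad holds the bolt up with about 8 N.
- pin: Loose steel pin with a round handle (22 diameter, 30 high) and the same collar, no foot, standing in the other holder; not needed. Origin at its lower end, 23 mm below the underside of its collar.
- wrench: Wrench lying on the bench, a bystander. Origin under its middle.
- hammer: Hammer lying on the bench, a bystander.
- spraycan: Grey spray can 64 diameter, 170 high, standing, a bystander. Origin under its centre.
- angle: Piece of angle iron 120 x 40 x 40, a bystander. Origin under its centre.
- nutcup: Steel bowl 80 diameter, 60 high, a bystander. Origin under its centre.
- flange: Steel ring 72 diameter, 14 high, lying, a bystander. Origin under its centre.
- offcut: Steel bar offcut 70 x 35 x 18, a bystander. Origin under its centre.
Things that resemble listed ones, but are neither listed nor needed, are in the scene too. There is more than one size of the jig; the one meant has the size given above.

How it is judged:
By the outcome, as a careful person would: the job done as asked, in the order asked, and still so for the second after the job is handed in, with the robot touching nothing.
It also fails if it takes over 64 s, if anything falls off the work surface, if the arm or the gripper's body presses on something with over 40 N, if the wrist force passes 120 N, or if a joint passes its speed limit or range.

### The arm

A 6-joint arm with a two-finger parallel gripper is mounted at the origin on the work surface. World frame = base frame: x ahead of the robot, y to its left, z up, the work surface at z = 0. Lengths are in m, angles in degrees, forces in N, time in s.
With the tool pointing down it reaches from about 0.4 to 0.825 m from the base axis. Payload 7 kg.
Tool frame: the origin (TCP) lies on the front face of the gripper's body, between the roots of the fingers; the fingertips stand 66 mm ahead of it and the grasp point (between the pads) lies 47 mm ahead of it (ctrl.grasp_offset is the z of the grasp point in the tool frame, in m); z points along the fingers, y is the direction in which the jaws open and shut (so a half turn about z gives the same grasp; the last joint's range is limited). The gripper opens to 88 mm and grips with 3 to 60 N. Pads are 19 mm wide; open, the fingers measure 130 mm over their backs; the gripper's body (78 mm by 193 mm) begins 47 mm behind the grasp point.
Start: joints at [16.507, 20.546, 0.682, 0, -70.136, -16.507], TCP at [0.675, -0, 0.292] pointing down, gripper open.
Joint ranges: [-176.03, 176.03], [-82.01, 121.73], [-58.28, 71.71], [-173.87, 95.51], [-174.79, -0.11], [-173.66, 173.66]. Speed limits (degrees/s): [136.94, 136.94, 172.46, 180, 180, 180].

### API

Orientations are given as [roll, pitch, yaw] about the fixed x, y, z axes, in that order (R = Rz(yaw) Ry(pitch) Rx(roll)).
In Python, from plant import ctrl gives the robot as it stands.
- The arm moves only by the shell command python3 -m creep 'ROWS'. ROWS is JSON, a list of rows, each a list of 7 numbers: the turn, a rotation vector about the tool's x, y, z in rad, then the shift along the tool's x, y, z in m, then the opening, from 0 (shut) to 1 (fully open). In form: [[wx, wy, wz, dx, dy, dz, grip], ...]. A call has 1 to 12 rows; each row is the pose to reach, as a shift and turn from the pose commanded when the call began, along the tool's axes at that moment; what a row does not reach only later rows make up. A row lasts 1/12 s, in which the tool goes at most 41.7 mm and 7.16 degrees, less where a joint would pass 70% of its speed; a pose out of reach is approached as far as the arm can. A call with a gripper value outside its range is refused whole. The fingers move at their own pace and stop on an object; the grip force is fixed at half the most. Time passes only in rows, so rows that repeat a pose let the fingers close. It gives the time, the measured TCP pose, the force and the opening at its end, in the units of the state.
- ctrl.get_obs(): the state, without advancing time (a new reading comes with each control period).
- ctrl.snapshot(name): name is "scene" or "side" or "wrist"; returns the picture (400x640x3 uint8, blue, green, red); there is no depth.
- ctrl.camera_model(name): a dict with "K" (3x3 intrinsics, pixels), "rvec" (rotation vector, rad) and "tvec" (3), from world to camera coordinates, as OpenCV has them. Camera axes: x right, y down, z forward; pixel columns grow to the right and rows downward; lengths in m; the calibration is good to about 2 mm. A picture is of the moment at which its call begins: read the wrist's pose just before it. camera_model takes no time and is no camera call; for the wrist camera it gives the pose at the moment of the call.
- ctrl.close_job(): hands the job in, once; it reports no verdict.
The state is a dict: "clock": time; "joint_pos": joint angles; "qvel": joint speeds; "tau": joint torques, N m; "tool_pos": TCP position; "orientation": TCP orientation; "force": force on the tool from outside, world axes, zero at the start; "moment": the same for the moment, N m; "opening": finger opening in m.
Only numpy, scipy, OpenCV 4.12 (cv2) and the standard library are available. Lean on these libraries where they do the work, as an engineer would, in place of code of your own. Each camera call takes 0.05 s, during which the arm holds its last target.

## Working session

There is one attempt and no reset: what is moved stays moved. The work goes in short steps, Python scripts to look and compute and a shell command to move; the robot and the scene stay as the last step left them, time stands still between calls to the robot, and variables do not carry over. Pictures are saved under pics/ and viewed, and the job is handed in when it is done.

```bash
ls; mkdir -p pics; python3 - <<'E'
from plant import ctrl
import cv2
for n in ("scene","side","wrist"):
    cv2.imwrite(f"pics/{n}0.png",ctrl.snapshot(n))
    m=ctrl.camera_model(n);print(n,m)
print(ctrl.get_obs())
E
```

```text
pics
scene {'K': array([[397.50806822,   0.        , 317.87217337],
       [  0.        , 397.50806822, 198.32777916],
       [  0.        ,   0.        ,   1.        ]]), 'rvec': array([ 1.91373817,  1.54014479, -0.65593668]), 'tvec': array([-0.11658677, -0.31163832,  1.31587316])}
side {'K': array([[444.93978293,   0.        , 323.36892716],
       [  0.        , 444.93978293, 193.78932102],
       [  0.        ,   0.        ,   1.        ]]), 'rvec': array([ 2.09407947, -0.87731226,  0.41700692]), 'tvec': array([-0.37370053,  0.28215754,  1.03822745])}
wrist {'K': array([[298.88762761,   0.        , 317.56688412],
       [  0.        , 298.88762761, 202.85182254],
       [  0.        ,   0.        ,   1.        ]]), 'rvec': array([-2.01782928e-04,  3.10905199e+00,  4.33898615e-01]), 'tvec': array([ 0.67337919, -0.03402765,  0.3907306 ])}
{'clock': 0.15, 'joint_pos': array([ 1.65079933e+01,  2.05809206e+01,  6.45562824e-01, -1.24899369e-02,
       -7.01341646e+01, -1.65091864e+01]), 'qvel': array([-0.06934104, -0.11945876,  0.16943464,  0.1211844 , -0.02846743,
        0.00594259]), 'tau': array([ 1.39394037e-04, -5.83274567e+01,  2.93289685e+01,  7.00122759e+00,
        8.75052094e-03, -9.76538854e-05]), 'tool_pos': array([ 6.74723297e-01, -1.45162404e-05,  2.91454863e-01]), 'orientation': array([ 1.79930007e+02, -8.49877603e-03, -9.00054394e+01]), 'force': array([ 0.26357464, -0.13858075, -0.53028861]), 'moment': array([-0.03144953,  0.01816096,  0.00260947]), 'opening': 0.08743594311673826}
```

View pics/scene0.png

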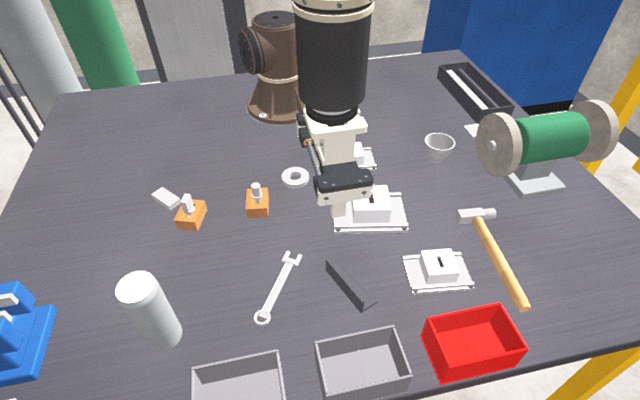

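View pics/side0.png

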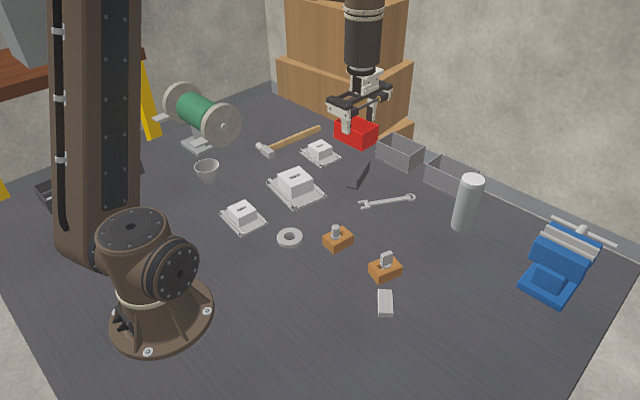

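View pics/wrist0.png

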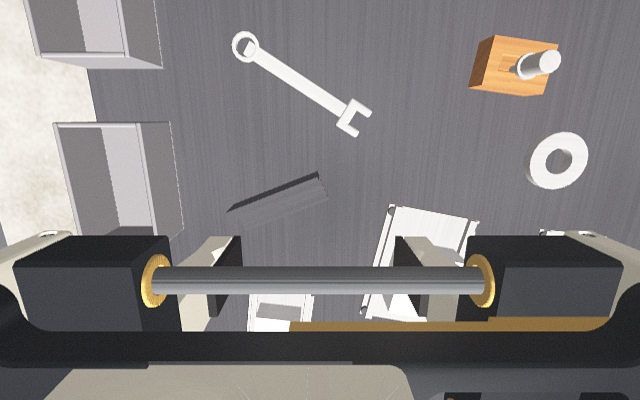

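The T-bolt (flat handle) is in the left holder at about scene (188,208) and side (386,262). The round pin is at scene (257,195). There are three jigs, the biggest at scene (371,208) and side (296,185). Next I'll zoom in and measure.

```bash
cat > h.py <<'E'
import numpy as np, cv2
from plant import ctrl
from scipy.spatial.transform import Rotation as Ro
def ray(m,p):
    R,_=cv2.Rodrigues(m["rvec"]);C=-R.T@m["tvec"].ravel()
    d=R.T@np.linalg.inv(m["K"])@np.array([p[0],p[1],1.]);return C,d
def onz(m,p,z):
    C,d=ray(m,p);return C+d*(z-C[2])/d[2]
def tri(ms,ps):
    A=np.zeros((3,3));b=np.zeros(3)
    for m,p in zip(ms,ps):
        C,d=ray(m,p);d/=np.linalg.norm(d);P=np.eye(3)-np.outer(d,d);A+=P;b+=P@C
    return np.linalg.solve(A,b)
def proj(m,X):
    return cv2.projectPoints(np.atleast_2d(np.float64(X)),m["rvec"],m["tvec"],m["K"],None)[0][:,0]
def crop(img,x,y,w,h,s,name):
    cv2.imwrite(f"pics/{name}.png",cv2.resize(img[y:y+h,x:x+w],None,fx=s,fy=s,interpolation=cv2.INTER_CUBIC))
E
python3 - <<'E'
from h import *
s=cv2.imread("pics/scene0.png");d=cv2.imread("pics/side0.png")
a=[s[180:240,140:280],s[175:235,320:460],d[215:285,310:450],d[155:215,240:380]]
a=[cv2.resize(x,(400,int(x.shape[0]*400/140)),interpolation=cv2.INTER_CUBIC) for x in a]
cv2.imwrite("pics/z0.png",np.vstack([np.hstack([a[0],a[1]]),np.hstack([a[2],cv2.copyMakeBorder(a[3],0,a[2].shape[0]-a[3].shape[0],0,0,cv2.BORDER_CONSTANT)])]))
E
```

```text
(no output)
```

View pics/z0.png

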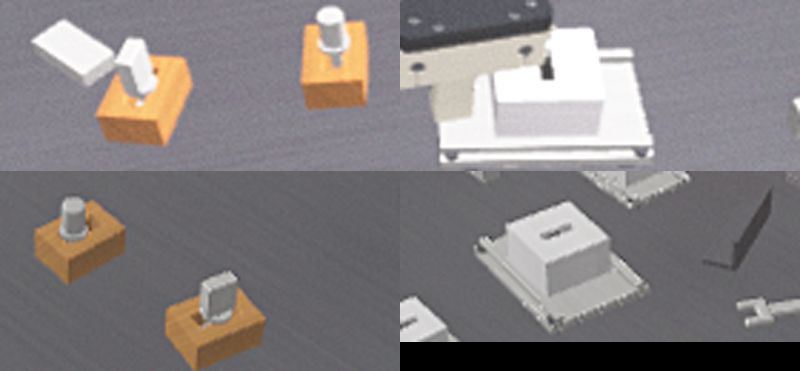

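```bash
python3 - <<'E'
from h import *
S=ctrl.camera_model("scene");D=ctrl.camera_model("side")
f=140/400
np.set_printoptions(precision=4,suppress=True)
print("tbolt top",onz(D,(386.7,252.5),.073),onz(S,(186.2,195.8),.073),tri([S,D],[(186.2,195.8),(386.7,252.5)]))
print("slot side",onz(D,(295,176),.056))
c=[onz(D,(240+x*f,155+y*f),.01) for x,y in((78,74),(155,158),(248,118))]
print(c,np.linalg.norm(c[0]-c[1]),np.linalg.norm(c[1]-c[2]))
c=[onz(S,(320+x*f,175+y*f),.01) for x,y in((42,150),(252,150))]
print(c,np.linalg.norm(c[0]-c[1]))
t=[onz(D,(240+x*f,155+y*f),.056) for x,y in((106,52),(152,91),(210,65),(168,31))]
print("blk",t,np.linalg.norm(t[0]-t[1]),np.linalg.norm(t[1]-t[2]),sum(t)/4)
E
```

```text
tbolt top [ 0.4622 -0.2872  0.073 ] [ 0.4561 -0.2844  0.073 ] [ 0.4599 -0.286   0.0751]
slot side [0.5367 0.1284 0.056 ]
[array([0.4978, 0.2211, 0.01  ]), array([0.4598, 0.0506, 0.01  ]), array([0.5744, 0.0282, 0.01  ])] 0.17462051828991584 0.11682097895235233
[array([0.5704, 0.0374, 0.01  ]), array([0.6075, 0.2022, 0.01  ])] 0.16891940561084162
blk [array([0.5078, 0.1794, 0.056 ]), array([0.4956, 0.0913, 0.056 ]), array([0.5701, 0.0808, 0.056 ]), array([0.5823, 0.1604, 0.056 ])] 0.08890108816174873 0.07522443234383137 [0.539 0.128 0.056]
```

```bash
cat >> h.py <<'E'
def toolpose(o=None):
    o=o or ctrl.get_obs();return Ro.from_euler('xyz',o["orientation"],degrees=True),np.array(o["tool_pos"])
def rel(yaw,p,roll=180):
    "tool-frame rotvec & shift to world pose (pointing down, yaw deg)"
    R,t=toolpose();T=Ro.from_euler('xyz',[roll,0,yaw],degrees=True)
    return (R.inv()*T).as_rotvec().round(4), R.inv().apply(np.array(p)-t).round(4)
np.set_printoptions(precision=4,suppress=True)
E
python3 - <<'E'
from h import *
m=ctrl.camera_model("wrist");C,d=ray(m,(320,200));R,t=toolpose()
print(C,d,R.inv().apply(C-t),R.inv().apply(d))
# T-bolt corners (scene crop/side crop) holder yaw: top face corners z=.032
D=ctrl.camera_model("side");S=ctrl.camera_model("scene");f=.35
h=[onz(D,(310+x*f,215+y*f),.032) for x,y in((166,320-171),(197,345-171),(265,321-171))]
print(h,[np.degrees(np.arctan2(*(h[i+1]-h[i])[[1,0]])) for i in(0,1)],[np.linalg.norm(h[i+1]-h[i]) for i in(0,1)])
for y in(-90,-120,-60,): 
  for z in (.2,.25): print(y,z,rel(y,[.46,-.286,z]))
E
```

```text
[ 0.6743 -0.0739  0.3835] [-0.0105  0.2646 -0.9644] [ 0.0739  0.0005 -0.0921] [-0.2647  0.0094  0.9644]
[array([ 0.4239, -0.2631,  0.032 ]), array([ 0.4206, -0.3005,  0.032 ]), array([ 0.4832, -0.3254,  0.032 ])] [np.float64(-95.14902354398924), np.float64(-21.675161491638267)] [np.float64(0.03752131599334165), np.float64(0.0673922875274956)]
-90 0.2 (array([ 0.0012, -0.0001, -0.0001]), array([0.286 , 0.2146, 0.0918]))
-90 0.25 (array([ 0.0012, -0.0001, -0.0001]), array([0.286 , 0.2146, 0.0418]))
-120 0.2 (array([ 0.0012, -0.0005,  0.5235]), array([0.286 , 0.2146, 0.0918]))
-120 0.25 (array([ 0.0012, -0.0005,  0.5235]), array([0.286 , 0.2146, 0.0418]))
-60 0.2 (array([ 0.0012,  0.0002, -0.5237]), array([0.286 , 0.2146, 0.0918]))
-60 0.25 (array([ 0.0012,  0.0002, -0.5237]), array([0.286 , 0.2146, 0.0418]))
```

```bash
python3 -m creep '[[0,0,0,0.03,0.03,0,1],[0,0,0,0.06,0.06,0,1],[0,0,0,0.09,0.09,0,1],[0,0,0,0.12,0.12,0,1],[0,0,0,0.15,0.15,0.01,1],[0,0,0,0.18,0.18,0.02,1],[0,0,0,0.205,0.205,0.02,1],[0,0,0,0.216,0.215,0.02,1],[0,0,0,0.216,0.215,0.02,1],[0,0,0,0.216,0.215,0.02,1]]'
python3 - <<'E'
from h import *
m=ctrl.camera_model("wrist");cv2.imwrite("pics/w1.png",ctrl.snapshot("wrist"))
np.save("m1.npy",m,allow_pickle=True);print(toolpose()[1])
E
```

```text
clock: 0.98
tool_pos: [0.4595, -0.2167, 0.2725]
orientation: [-180.0, -0.0, -90.1]
force: [0.6, 0.2, 0.7]
opening: 0.0873
[ 0.4602 -0.2161  0.2724]
```

View pics/w1.png

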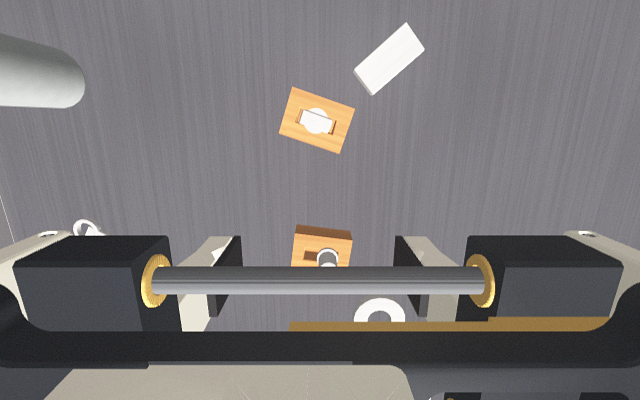

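The wrist view has the T-bolt holder at (317,120). The handle top is at about (317,121), with its long axis tilted slightly down to the right.

```bash
python3 - <<'E'
from h import *
im=cv2.imread("pics/w1.png");m=np.load("m1.npy",allow_pickle=True).item()
crop(im,270,80,100,75,8,"w1c")
hsv=cv2.cvtColor(im,cv2.COLOR_BGR2HSV)
o=((hsv[...,0]>5)&(hsv[...,0]<25)&(hsv[...,1]>80)).astype(np.uint8);o[200:]=0
c=max(cv2.findContours(o,0,2)[0],key=cv2.contourArea)
r=cv2.minAreaRect(c);print(r)
b=cv2.boxPoints(r);w=[onz(m,p,.032) for p in b];print(np.array(w),[np.linalg.norm(w[i]-w[i-1]) for i in range(4)])
E
```

```text
((315.62493896484375, 119.88204956054688), (66.49609375, 49.005584716796875), 18.758649826049805)
[[ 0.5035 -0.2754  0.032 ]
 [ 0.4852 -0.3224  0.032 ]
 [ 0.419  -0.3011  0.032 ]
 [ 0.4348 -0.2523  0.032 ]] [np.float64(0.07246847096105245), np.float64(0.05045217568915912), np.float64(0.06958245256814646), np.float64(0.05134915966112997)]
```

View pics/w1c.png

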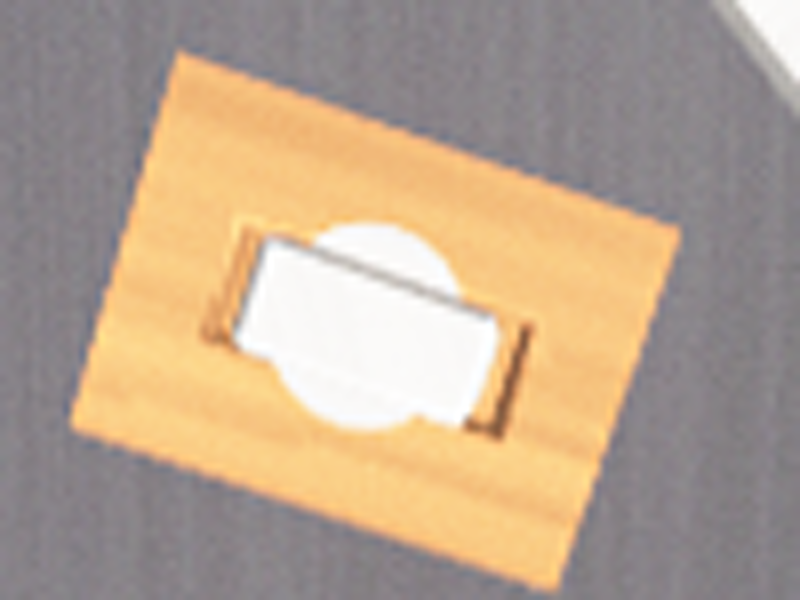

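```bash
python3 - <<'E'
from h import *
m=np.load("m1.npy",allow_pickle=True).item()
k=[(268,238),(497,315),(465,425),(235,350)]
w=np.array([onz(m,(270+x/8-.5,80+y/8-.5),.073) for x,y in k]);c=w.mean(0);print(w,c)
a=[np.degrees(np.arctan2(*(e)[[1,0]])) for e in(w[0]-w[1],w[3]-w[2])]; print("long axis",a,[np.linalg.norm(w[i]-w[i-1]) for i in range(4)])
b=np.array([onz(m,(270+x/8-.5,80+y/8-.5),.032) for x,y in ((180,52),(682,232),(557,592),(72,430))]);print("holder",b.mean(0),np.degrees(np.arctan2(*(b[0]-b[1])[[1,0]])),np.degrees(np.arctan2(*(b[3]-b[2])[[1,0]])))
E
```

```text
[[ 0.4723 -0.2982  0.073 ]
 [ 0.4455 -0.2896  0.073 ]
 [ 0.4492 -0.277   0.073 ]
 [ 0.4763 -0.2856  0.073 ]] [ 0.4608 -0.2876  0.073 ]
long axis [np.float64(-17.942892142480282), np.float64(-17.657533038027402)] [np.float64(0.0132358502339871), np.float64(0.028122219884658125), np.float64(0.013099825094626557), np.float64(0.028514139105835994)]
holder [ 0.4601 -0.2874  0.032 ] -18.755990959524098 -18.31663605805126
```

```bash
python3 - <<'E'
from h import *
m=np.load("m1.npy",allow_pickle=True).item();S=ctrl.camera_model("scene")
print("pin",onz(m,(328,254),.067),"can top",onz(S,(140,290),.17), "can base edge",onz(S,(165,345),0))
print(rel(-18.2,[.4606,-.2875,.17]),rel(-18.2,[.4606,-.2875,.107]))
E
```

```text
pin [ 0.4475 -0.148   0.067 ] can top [ 0.7635 -0.3248  0.17  ] can base edge [ 0.7714 -0.3333  0.    ]
(array([-0.0006, -0.0004, -1.254 ]), array([ 0.0714, -0.0004,  0.1024])) (array([-0.0006, -0.0004, -1.254 ]), array([ 0.0714, -0.0003,  0.1654]))
```

```bash
python3 -m creep '[[0,0,-0.12,0.01,0,0.01,0.6],[0,0,-0.24,0.02,0,0.02,0.6],[0,0,-0.36,0.03,0,0.03,0.6],[0,0,-0.48,0.04,0,0.04,0.6],[0,0,-0.6,0.05,0,0.05,0.6],[0,0,-0.72,0.06,0,0.06,0.6],[0,0,-0.84,0.0714,0,0.07,0.6],[0,0,-0.96,0.0714,0,0.08,0.6],[0,0,-1.08,0.0714,0,0.09,0.6],[0,0,-1.18,0.0714,0,0.1,0.6],[0,0,-1.254,0.0714,0,0.102,0.6],[0,0,-1.254,0.0714,0,0.102,0.6]]'
python3 - <<'E'
from h import *
cv2.imwrite("pics/w2.png",ctrl.snapshot("wrist"));print(toolpose()[1],ctrl.get_obs()["orientation"],ctrl.get_obs()["force"])
print(rel(-18.2,[.4606,-.2875,.107]))
s=ctrl.snapshot("side");crop(s,300,170,160,120,5,"s2")
E
```

```text
clock: 2.03
tool_pos: [0.4607, -0.2866, 0.1689]
orientation: [180.0, 0.1, -17.9]
force: [0.2, 0.3, -0.8]
opening: 0.0529
[ 0.4609 -0.2867  0.1696] [179.9896   0.061  -18.1537] [-0.4309 -0.1447  0.0237]
(array([0.0002, 0.0011, 0.0008]), array([0.    , 0.0008, 0.0626]))
```

View pics/s2.png

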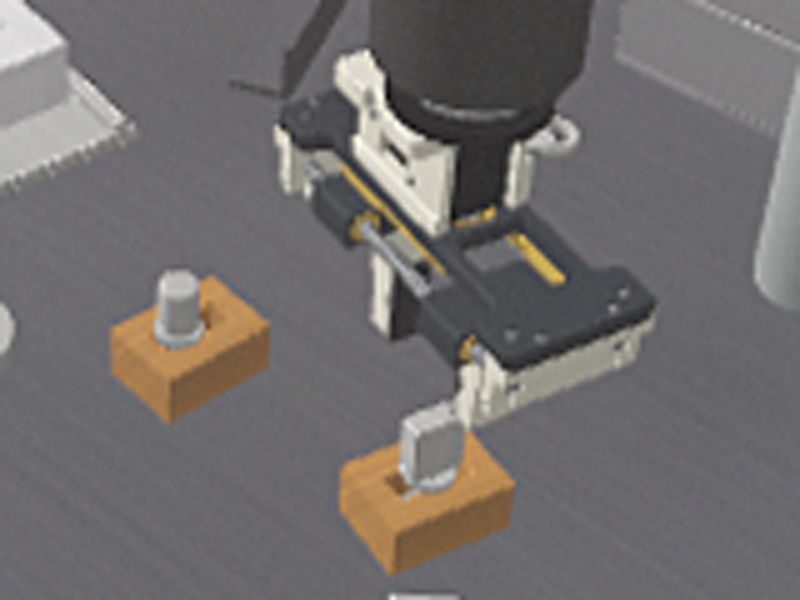

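View pics/w2.png

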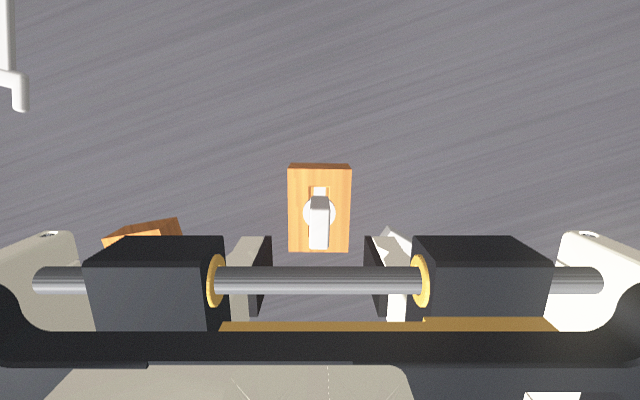

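The handle at column 319 sits midway between the fingers (about 265 and 371) and square to them. I'll descend and grip.

```bash
python3 -m creep '[[0,0,0,0,0,0.025,0.6],[0,0,0,0,0,0.045,0.6],[0,0,0,0,0,0.058,0.6],[0,0,0,0,0,0.0625,0.6],[0,0,0,0,0,0.0625,0.6],[0,0,0,0,0,0.0625,0.4],[0,0,0,0,0,0.0625,0.2],[0,0,0,0,0,0.0625,0],[0,0,0,0,0,0.0625,0],[0,0,0,0,0,0.0625,0],[0,0,0,0,0,0.0625,0],[0,0,0,0,0,0.0625,0]]'
```

```text
clock: 3.13
tool_pos: [0.4601, -0.2875, 0.108]
orientation: [-180.0, -0.0, -18.2]
force: [-0.2, 1.0, 2.2]
opening: 0.014
```

```bash
python3 -m creep '[[0,0,0,0,0,-0.005,0],[0,0,0,0,0,-0.012,0],[0,0,0,0,0,-0.02,0],[0,0,0,0,0,-0.03,0],[0,0,0,0,0,-0.04,0],[0,0,0,0,0,-0.055,0],[0,0,0,0,0,-0.07,0],[0,0,0,0,0,-0.085,0],[0,0,0,0,0,-0.095,0],[0,0,0,0,0,-0.1,0],[0,0,0,0,0,-0.1,0]]'
python3 - <<'E'
from h import *
crop(ctrl.snapshot("side"),300,170,160,120,5,"s3");o=ctrl.get_obs();print(toolpose()[1],o["orientation"],o["force"])
for y in(-12.4,): print(rel(y,[.538,.128,.22]), rel(-90,[.54,.05,.22]))
E
```

```text
clock: 4.05
tool_pos: [0.4605, -0.2876, 0.2092]
orientation: [-180.0, -0.1, -18.1]
force: [0.1, 1.2, -2.4]
opening: 0.0139
[ 0.46   -0.2874  0.2081] [-179.9821   -0.0615  -18.1575] [ 0.3161  0.6007 -2.2974]
(array([-0.0003, -0.0011, -0.1005]), array([-0.0553, -0.419 , -0.0118])) (array([-0.0009, -0.0007,  1.2539]), array([-0.0291, -0.3455, -0.0118]))
```

View pics/s3.png

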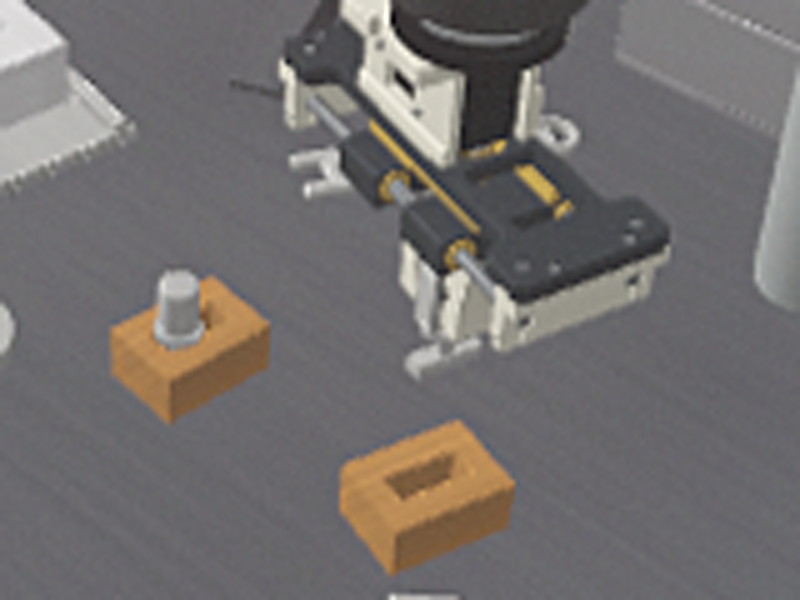

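The bolt is in the grip (side crop, foot at about (445,355)) and the holder is left in place. I'll move to a view of the jig slot.

```bash
python3 - <<'E'
from h import *
print(rel(-12.4,[.465,.144,.2]))
E
```

```text
(array([-0.0003, -0.0011, -0.1005]), array([-0.1297, -0.4114,  0.0081]))
```

```bash
python3 -m creep '[[0,0,0,-0.005,-0.02,0,0],[0,0,0,-0.016,-0.055,0,0],[0,0,0,-0.028,-0.09,0,0],[0,0,0,-0.04,-0.125,0,0],[0,0,-0.02,-0.05,-0.16,0,0],[0,0,-0.04,-0.06,-0.195,0,0],[0,0,-0.06,-0.072,-0.23,0,0],[0,0,-0.08,-0.083,-0.265,0,0],[0,0,-0.1,-0.094,-0.3,0,0],[0,0,-0.1,-0.105,-0.335,0,0],[0,0,-0.1,-0.116,-0.37,0.005,0],[0,0,-0.1,-0.125,-0.395,0.008,0]]' && python3 -m creep '[[0,0,0,-0.005,-0.016,0,0],[0,0,0,-0.005,-0.016,0,0],[0,0,0,-0.005,-0.016,0,0],[0,0,0,-0.005,-0.016,0,0]]'
python3 - <<'E'
from h import *
m=ctrl.camera_model("wrist");im=ctrl.snapshot("wrist");cv2.imwrite("pics/w4.png",im)
np.save("m4.npy",m,allow_pickle=True);o=ctrl.get_obs();print(o["tool_pos"],o["orientation"],o["force"])
E
```

```text
clock: 5.1
tool_pos: [0.4638, 0.1294, 0.1988]
orientation: [180.0, 0.0, -12.4]
force: [1.1, -0.4, -2.1]
opening: 0.0134
clock: 5.43
tool_pos: [0.4623, 0.1431, 0.1989]
orientation: [179.9, 0.1, -12.4]
force: [0.3, 0.1, -2.9]
opening: 0.0137
[0.4624 0.1428 0.1991] [179.9427   0.0527 -12.4472] [ 0.6372 -0.1855 -1.8252]
```

View pics/w4.png

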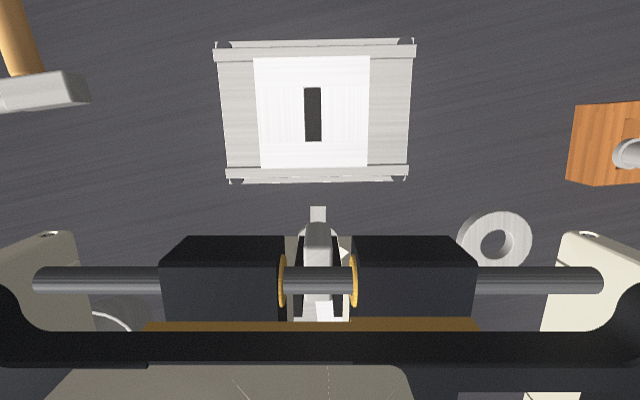

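Slot visible at (313,114), nearly aligned with image columns. The foot tip shows at (318,212).

```bash
python3 - <<'E'
from h import *
im=cv2.imread("pics/w4.png");m=np.load("m4.npy",allow_pickle=True).item()
crop(im,250,30,130,100,6,"w4c");crop(im,280,190,80,60,8,"w4f")
g=cv2.cvtColor(im,cv2.COLOR_BGR2GRAY)
k=(g<130).astype(np.uint8);k[:60]=0;k[165:]=0;k[:,:262]=0;k[:,365:]=0
c=max(cv2.findContours(k,0,1)[0],key=cv2.contourArea)
r=cv2.minAreaRect(c.astype(np.float32));print(r,cv2.boundingRect(c))
M=cv2.moments(k,True);ce=(M['m10']/M['m00'],M['m01']/M['m00']);print(ce,"slot",onz(m,ce,.056))
b=np.array([onz(m,p,.056) for p in cv2.boxPoints(r)]);print(b,[np.linalg.norm(b[i]-b[i-1]) for i in range(4)])
for i in range(4): print(np.degrees(np.arctan2(*(b[i]-b[i-1])[[1,0]])))
E
```

```text
((312.0, 114.5), (53.0, 16.0), 90.0) (304, 88, 17, 54)
(312.2600229095074, 113.65979381443299) slot [0.5372 0.1303 0.056 ]
[[0.5562 0.1323 0.056 ]
 [0.5537 0.1208 0.056 ]
 [0.5162 0.1289 0.056 ]
 [0.5189 0.141  0.056 ]] [np.float64(0.03832613574911646), np.float64(0.011780640124552195), np.float64(0.038326481967684976), np.float64(0.012347260538616154)]
-13.09535779907123
-102.36880716164771
167.7517310005332
77.61568109117339
```

View pics/w4c.png

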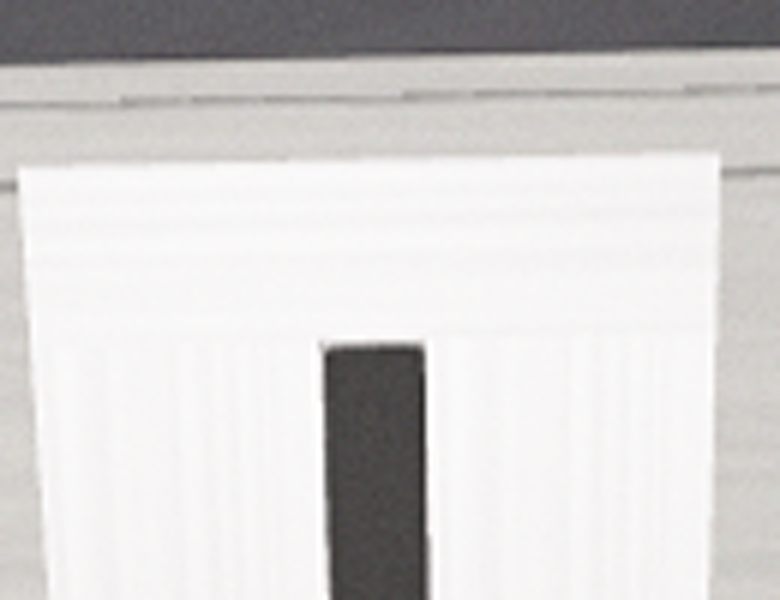

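View pics/w4f.png

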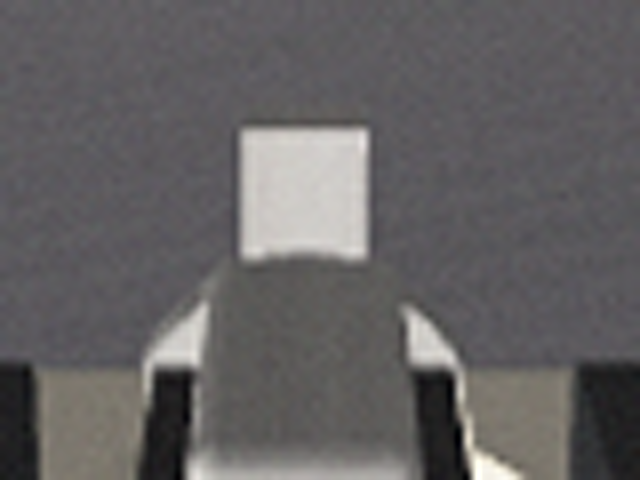

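```bash
python3 - <<'E'
from h import *
im=cv2.imread("pics/w4.png");m=np.load("m4.npy",allow_pickle=True).item()
g=cv2.cvtColor(im,cv2.COLOR_BGR2GRAY).astype(float)
# subpixel slot edges
def cross(a,t):  # positions where a crosses t
    i=np.where((a[:-1]-t)*(a[1:]-t)<0)[0];return i+(t-a[i])/(a[i+1]-a[i])
L=[];Rr=[]
for y in range(95,137):
    c=cross(g[y,285:345],150)+285;L.append((c[0],y));Rr.append((c[-1],y))
T=[];B=[]
for x in range(307,318):
    c=cross(g[75:155,x],150)+75;T.append((x,c[0]));B.append((x,c[-1]))
W=lambda P,z=.056:np.array([onz(m,p,z)[:2] for p in P])
def ln(P):
    vx,vy,x,y=cv2.fitLine(P.astype(np.float32),cv2.DIST_HUBER,0,.01,.01).ravel();return np.array([x,y]),np.degrees(np.arctan2(vy,vx))
for n,P in zip("LRTB",(L,Rr,T,B)): print(n,ln(W(P)))
l,r,t,b=[W(P).mean(0) for P in(L,Rr,T,B)]
ang=np.radians(-12.6);u=np.array([np.cos(ang),np.sin(ang)]);v=np.array([-u[1],u[0]])
xc=((t+b)/2)@u;yc=((l+r)/2)@v;sc=xc*u+yc*v
print("slot",sc,"size",(t-b)@u,(l-r)@v)
# block side edges (left/right long edges, z .056)
bl=[];br=[]
R,tp=Ro.from_euler('xyz',[179.9427,.0527,-12.4472],degrees=True),np.array([.4624,.1428,.1991])
f=[onz(m,p,.109) for p in((309.5,205.4),(325.75,205.4))]
ft=[R.inv().apply(x-tp) for x in f];print("foot tip corners in tool",ft,"slot in tool",R.inv().apply(np.r_[sc,.056]-tp))
E
```

```text
L (array([0.5372, 0.1367], dtype=float32), np.float32(-11.176921))
R (array([0.5341, 0.1245], dtype=float32), np.float32(-11.358087))
T (array([0.5556, 0.1265], dtype=float32), np.float32(79.42267))
B (array([0.5175, 0.1346], dtype=float32), np.float32(80.45378))
slot [0.5365 0.1304] size 0.0389556612881328 0.012530327448515498
foot tip corners in tool [array([ 0.0195, -0.0052,  0.0901]), array([0.0195, 0.0051, 0.0901])] slot in tool [ 0.0752 -0.004   0.143 ]
```

```bash
python3 - <<'E'
from h import *
m=np.load("m4.npy",allow_pickle=True).item()
im=cv2.imread("pics/w4.png");g=cv2.cvtColor(im,cv2.COLOR_BGR2GRAY).astype(float)
def cr(a,t):
    i=np.where((a[:-1]-t)*(a[1:]-t)<0)[0];return i+(t-a[i])/(a[i+1]-a[i])
def fit(P):
    P=np.array([onz(m,p,.056)[:2] for p in P],np.float32);vx,vy,x,y=cv2.fitLine(P,cv2.DIST_HUBER,0,.01,.01).ravel();return P.mean(0),np.degrees(np.arctan2(vy,vx))
gs=cv2.GaussianBlur(g,(3,3),0)
L=[];R=[];T=[];B=[]
for y in range(68,160):
    gx=np.gradient(gs[y]);L.append((np.argmax(gx[246:266])+246,y));R.append((np.argmin(gx[360:376])+360,y))
for x in range(265,360):
    gy=np.gradient(gs[:,x]);T.append((x,np.argmax(gy[50:64])+50));B.append((x,np.argmin(gy[160:173])+160))
for n,P in zip("LRTB",(L,R,T,B)): print(n,P[0],P[-1],fit(P))
E
```

```text
L (np.int64(253), 68) (np.int64(260), 159) (array([0.5459, 0.1714], dtype=float32), np.float32(-11.373422))
R (np.int64(369), 68) (np.int64(367), 159) (array([0.5279, 0.0893], dtype=float32), np.float32(-11.281054))
T (265, np.int64(57)) (359, np.int64(55)) (array([0.5757, 0.1219], dtype=float32), np.float32(78.6664))
B (265, np.int64(168)) (359, np.int64(167)) (array([0.4976, 0.1395], dtype=float32), np.float32(78.45189))
```

The block edges and slot edges agree on a jig x axis of about -11.3°. I'll go above the slot with the foot about 10 mm clear.

```bash
python3 - <<'E'
from h import *
print(rel(-11.35,[.5355,.1306,.166]))
E
```

```text
(array([ 0.001 ,  0.0009, -0.0191]), array([ 0.074 , -0.0038,  0.033 ]))
```

```bash
python3 -m creep '[[0,0,-0.019,0.015,0,0,0],[0,0,-0.019,0.04,-0.002,0,0],[0,0,-0.019,0.06,-0.0038,0.01,0],[0,0,-0.019,0.072,-0.0038,0.02,0],[0,0,-0.019,0.074,-0.0038,0.03,0],[0,0,-0.019,0.074,-0.0038,0.033,0],[0,0,-0.019,0.074,-0.0038,0.033,0],[0,0,-0.019,0.074,-0.0038,0.033,0]]'
python3 - <<'E'
from h import *
o=ctrl.get_obs();print(o["clock"],o["tool_pos"],o["orientation"],o["force"],o["moment"])
print(rel(-11.35,[.5355,.1306,.157]))
a=cv2.resize(ctrl.snapshot("side")[130:230,240:370],None,fx=3,fy=3,interpolation=2);b=cv2.resize(ctrl.snapshot("scene")[150:250,310:440],None,fx=3,fy=3,interpolation=2)
cv2.imwrite("pics/v5.png",np.hstack([a,b]))
cv2.imwrite("pics/w5.png",ctrl.snapshot("wrist"))
E
```

```text
clock: 6.15
tool_pos: [0.5352, 0.1309, 0.1667]
orientation: [180.0, 0.0, -11.4]
force: [0.1, 0.0, -1.5]
opening: 0.0133
6.15 [0.5352 0.1309 0.1667] [179.972    0.028  -11.3513] [ 0.1364  0.0104 -1.4723] [-0.0972  0.038   0.0301]
(array([ 0.0005,  0.0005, -0.    ]), array([0.0003, 0.0002, 0.0097]))
```

View pics/v5.png

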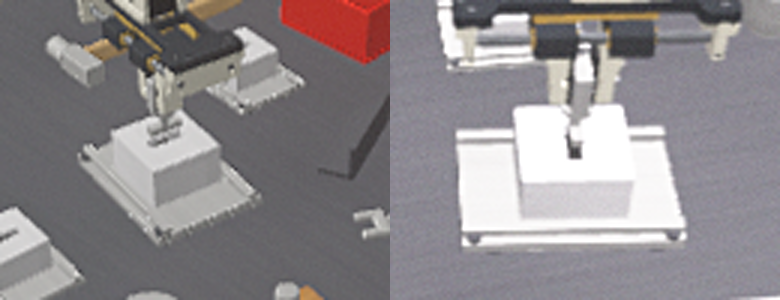

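View pics/w5.png

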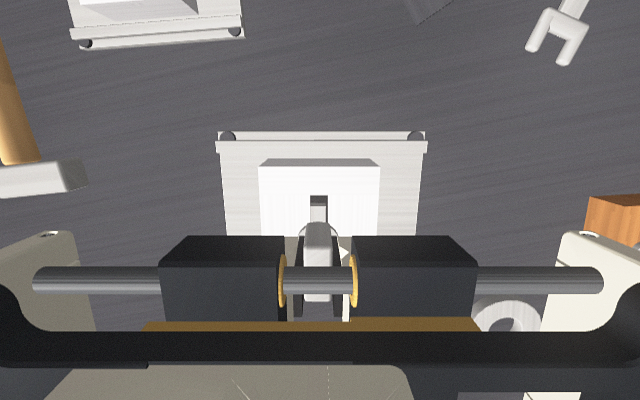

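```bash
python3 - <<'E'
from h import *
im=cv2.imread("pics/w5.png");crop(im,285,175,70,60,10,"w5c")
m=ctrl.camera_model("wrist");o=ctrl.get_obs();R,t=toolpose(o)
# expected columns of foot centre / slot
for X in([.0,0,.0985],[.018,0,.0905],[.018,.005,.0905],[.018,-.005,.0905],[.02,.0065,.1105],[.02,-.0065,.1105]): print(X,proj(m,R.apply(X)+t))
E
```

```text
[0.0, 0, 0.0985] [[317.1855 229.5297]]
[0.018, 0, 0.0905] [[317.1791 207.6318]]
[0.018, 0.005, 0.0905] [[325.0127 207.6347]]
[0.018, -0.005, 0.0905] [[309.3452 207.6289]]
[0.02, 0.0065, 0.1105] [[326.48   196.6147]]
[0.02, -0.0065, 0.1105] [[307.9286 196.6074]]
```

View pics/w5c.png

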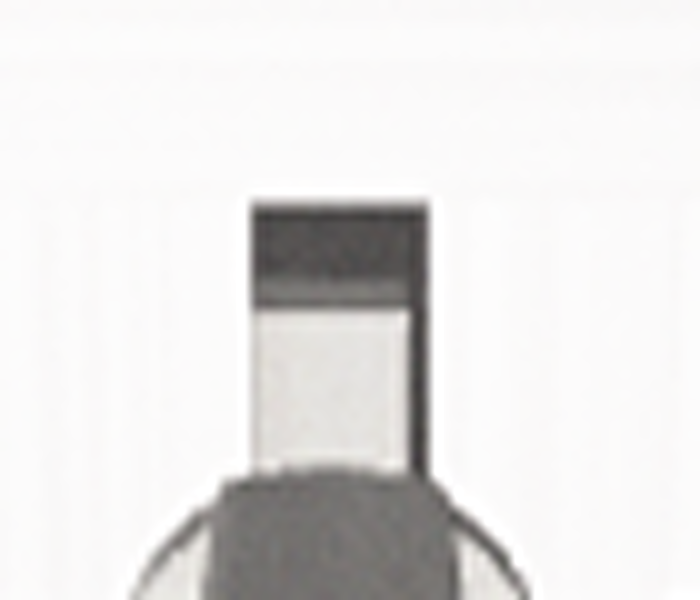

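The foot sits about 0.6 mm to the left of the slot's middle (slot columns 309.7–327.3, foot 309.8–325.6). I'll shift it by that much in y and come down to just above the slot.

```bash
python3 -m creep '[[0,0,0,0,0.0006,0.003,0],[0,0,0,0,0.0006,0.006,0],[0,0,0,0,0.0006,0.008,0],[0,0,0,0,0.0006,0.009,0],[0,0,0,0,0.0006,0.01,0],[0,0,0,0,0.0006,0.01,0]]'; python3 -m creep '[[0,0,0,0,0,0.001,0],[0,0,0,0,0,0.0015,0],[0,0,0,0,0,0.002,0],[0,0,0,0,0,0.002,0]]'; python3 -m creep '[[0,0,0,0,0,0.0005,0],[0,0,0,0,0,0.001,0],[0,0,0,0,0,0.001,0]]'
```

```text
clock: 6.8
tool_pos: [0.5357, 0.1308, 0.1564]
orientation: [180.0, 0.0, -11.3]
force: [-0.3, 0.6, -1.5]
opening: 0.0137
clock: 7.13
tool_pos: [0.5357, 0.1307, 0.1546]
orientation: [180.0, 0.0, -11.3]
force: [0.3, -0.6, -2.1]
opening: 0.0138
clock: 7.38
tool_pos: [0.5357, 0.1308, 0.1536]
orientation: [180.0, 0.0, -11.3]
force: [-0.8, -0.1, -1.2]
opening: 0.0137
```

```bash
python3 -m creep '[[0,0,0,0,0,0.0005,0],[0,0,0,0,0,0.001,0],[0,0,0,0,0,0.001,0]]'; python3 -m creep '[[0,0,0,0,0,0.0005,0],[0,0,0,0,0,0.001,0],[0,0,0,0,0,0.001,0]]'
python3 - <<'E'
from h import *
cv2.imwrite("pics/w6.png",ctrl.snapshot("wrist"));crop(cv2.imread("pics/w6.png"),285,175,70,60,10,"w6c")
E
```

```text
clock: 7.63
tool_pos: [0.5357, 0.1308, 0.1526]
orientation: [180.0, 0.0, -11.3]
force: [-0.1, -0.8, -1.7]
opening: 0.0137
clock: 7.88
tool_pos: [0.5357, 0.1307, 0.1515]
orientation: [180.0, 0.0, -11.3]
force: [0.3, 0.8, -1.6]
opening: 0.0139
```

View pics/w6c.png

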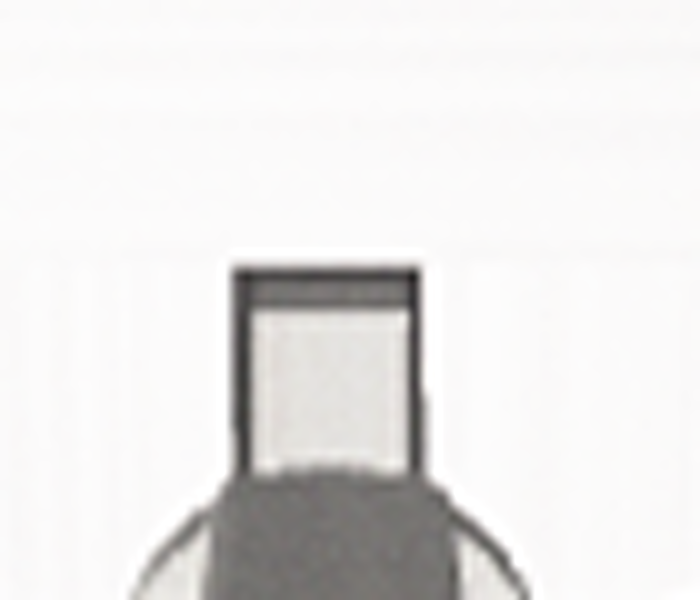

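The foot has a dark gap on both sides and no contact force, so it is entering the slot. Continuing down.

```bash
python3 -m creep '[[0,0,0,0,-0.0002,0.001,0],[0,0,0,0,-0.0002,0.002,0],[0,0,0,0,-0.0002,0.003,0],[0,0,0,0,-0.0002,0.003,0]]'; python3 -m creep '[[0,0,0,0,0,0.001,0],[0,0,0,0,0,0.002,0],[0,0,0,0,0,0.003,0],[0,0,0,0,0,0.003,0]]';  python3 -m creep '[[0,0,0,0,0,0.001,0],[0,0,0,0,0,0.002,0],[0,0,0,0,0,0.003,0],[0,0,0,0,0,0.003,0]]'
```

```text
clock: 8.27
tool_pos: [0.5357, 0.1309, 0.1484]
orientation: [180.0, 0.0, -11.3]
force: [0.2, 0.7, -2.0]
opening: 0.0138
clock: 8.6
tool_pos: [0.5357, 0.1309, 0.1454]
orientation: [180.0, 0.0, -11.3]
force: [-0.0, 0.2, -2.8]
opening: 0.0138
clock: 8.93
tool_pos: [0.5359, 0.131, 0.143]
orientation: [-180.0, -0.0, -11.3]
force: [-1.4, -0.4, 3.9]
opening: 0.014
```

Pad contact came at TCP z of about 0.143 with a 5.6 N rise, as expected. Pressing on slowly.

```bash
python3 -m creep '[[0,0,0,0,0,0.001,0],[0,0,0,0,0,0.002,0],[0,0,0,0,0,0.003,0],[0,0,0,0,0,0.003,0]]'; python3 -m creep '[[0,0,0,0,0,0.001,0],[0,0,0,0,0,0.002,0],[0,0,0,0,0,0.003,0],[0,0,0,0,0,0.003,0]]';  python3 -m creep '[[0,0,0,0,0,0.001,0],[0,0,0,0,0,0.002,0],[0,0,0,0,0,0.0025,0],[0,0,0,0,0,0.0025,0],[0,0,0,0,0,0.0025,0]]'
```

```text
clock: 9.27
tool_pos: [0.5359, 0.131, 0.1399]
orientation: [-180.0, -0.0, -11.3]
force: [-1.9, -0.0, 5.4]
opening: 0.0141
clock: 9.6
tool_pos: [0.5359, 0.131, 0.137]
orientation: [-180.0, -0.0, -11.3]
force: [-3.1, -0.0, 8.0]
opening: 0.0138
clock: 10.02
tool_pos: [0.536, 0.131, 0.1349]
orientation: [-180.0, -0.0, -11.3]
force: [-4.3, 0.2, 9.8]
opening: 0.0136
```

```bash
python3 -m creep '[[0,0,0,-0.0005,0,0.0005,0],[0,0,0,-0.0005,0,0.001,0],[0,0,0,-0.0005,0,0.0015,0],[0,0,0,-0.0005,0,0.002,0],[0,0,0,-0.0005,0,0.002,0]]'
python3 - <<'E'
from h import *
for i in range(3):
  o=ctrl.get_obs();print(o["tool_pos"],o["force"],o["moment"])
  im=ctrl.snapshot(("wrist","side","scene")[i]);cv2.imwrite(f"pics/t{i}.png",im)
crop(cv2.imread("pics/t0.png"),260,160,120,90,6,"t0c")
E
```

```text
clock: 10.43
tool_pos: [0.5358, 0.131, 0.1331]
orientation: [-180.0, -0.1, -11.3]
force: [-4.0, -1.6, 10.5]
opening: 0.0139
[0.5358 0.131  0.1331] [-3.9983 -1.6246 10.5225] [-0.6698  1.2061 -0.0316]
[0.5358 0.131  0.1332] [-3.3855 -1.0896  9.9974] [-0.7168  1.1899 -0.0308]
[0.5359 0.131  0.1332] [-3.6482 -1.4295 11.1005] [-0.6803  1.1889 -0.0056]
```

View pics/t0c.png

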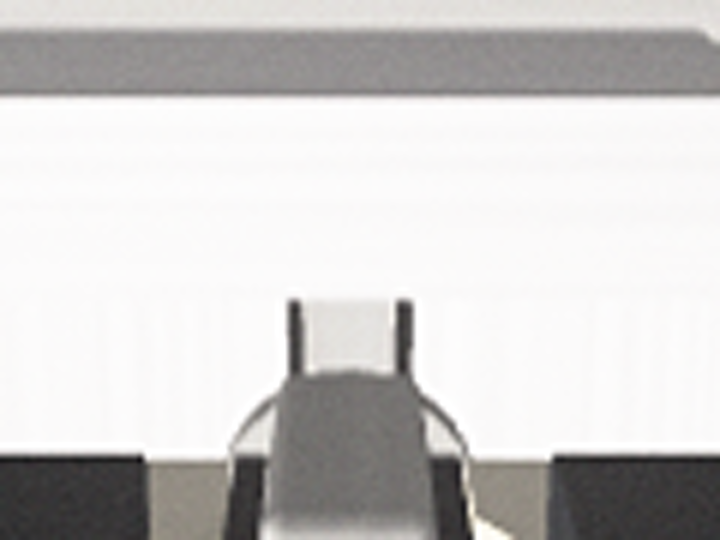

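```bash
python3 -m creep '[[0,0,0,-0.0005,0,0,0],[0,0,0,-0.001,0,0,0],[0,0,0,-0.001,0,0,0],[0,0,0,-0.001,0,0,0]]';python3 -m creep '[[0,0,0,0,0,0.0003,0],[0,0,0,0,0,0.0007,0],[0,0,0,0,0,0.0007,0],[0,0,0,0,0,0.0007,0]]'
```

```text
clock: 10.92
tool_pos: [0.5356, 0.1311, 0.1335]
orientation: [-180.0, -0.2, -11.3]
force: [0.7, -4.8, 11.0]
opening: 0.0137
clock: 11.25
tool_pos: [0.5356, 0.1311, 0.1328]
orientation: [-180.0, -0.1, -11.3]
force: [0.7, -4.2, 11.4]
opening: 0.0138
```

Depth is about 21.5 mm (spring load about 13 N), and the collar has not landed. I'll start the quarter turn, about the bolt's own axis, and check halfway.

```bash
python3 -m creep '[[0,0,0.07,0,-0.0001,0,0],[0,0,0.14,0,-0.0002,0,0],[0,0,0.21,0,-0.0003,0,0],[0,0,0.28,0,-0.0003,0,0],[0,0,0.35,0.0001,-0.0004,0,0],[0,0,0.35,0.0001,-0.0004,0,0]]'; python3 - <<'E'
from plant import ctrl
o=ctrl.get_obs();print(o["moment"],o["joint_pos"])
E
```

```text
clock: 11.75
tool_pos: [0.5363, 0.1324, 0.1331]
orientation: [-179.8, -0.2, -31.6]
force: [0.8, -0.6, 10.8]
opening: 0.0139
[-0.20525735  0.10696001 -0.04545219] [ 34.22083224  18.03699876 -26.56178086   0.08759183 -45.16208107
  24.13684696]
```

It turns freely: 20° done with little torque and vertical load unchanged. Completing the turn.

```bash
python3 -m creep '[[0,0,0.08,0,0.0006,0,0],[0,0,0.18,0,0.0006,0,0],[0,0,0.28,0,0.0006,0,0],[0,0,0.38,0,0.0005,0,0],[0,0,0.48,0.0001,0.0005,0,0],[0,0,0.58,0.0002,0.0004,0,0],[0,0,0.61,0.0003,0.0003,0,0],[0,0,0.61,0.0003,0.0003,0,0]]'; python3 - <<'E'
from h import *
o=ctrl.get_obs();print(o["moment"])
cv2.imwrite("pics/w7.png",ctrl.snapshot("wrist"))
E
```

```text
clock: 12.42
tool_pos: [0.5365, 0.1321, 0.1332]
orientation: [-179.7, -0.0, -66.4]
force: [0.1, 1.0, 10.6]
opening: 0.0137
[-0.0401  0.0471 -0.0503]
```

View pics/w7.png

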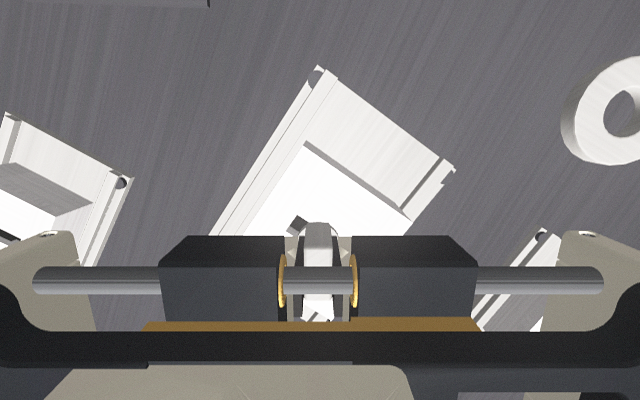

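The slot end is showing empty at (296,223), so the foot is turned below it. Finishing the last 35°.

```bash
python3 -m creep '[[0,0,0.08,0,-0.0001,0,0],[0,0,0.17,0,-0.0002,0,0],[0,0,0.26,0,-0.0003,0,0],[0,0,0.35,0.0001,-0.0004,0,0],[0,0,0.44,0.0001,-0.0005,0,0],[0,0,0.53,0.0002,-0.0006,0,0],[0,0,0.61,0.0002,-0.0007,0,0],[0,0,0.61,0.0002,-0.0007,0,0],[0,0,0.61,0.0002,-0.0007,0,0]]'; python3 - <<'E'
from h import *
o=ctrl.get_obs();print(o["moment"])
cv2.imwrite("pics/w8.png",ctrl.snapshot("wrist"))
E
```

```text
clock: 13.22
tool_pos: [0.5373, 0.1322, 0.1332]
orientation: [-179.8, 0.1, -101.3]
force: [0.2, -0.4, 10.7]
opening: 0.0142
[-0.0758 -0.0684 -0.0851]
```

View pics/w8.png

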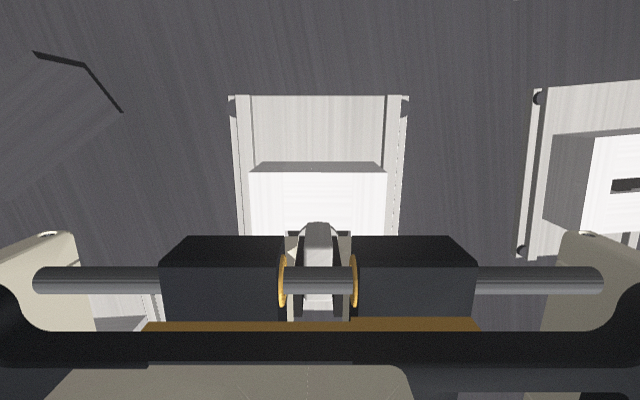

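```bash
python3 -m creep '[[0,0,0,0,0,-0.001,0],[0,0,0,0,0,-0.002,0],[0,0,0,0,0,-0.003,0],[0,0,0,0,0,-0.003,0]]'; python3 -m creep '[[0,0,0,0,0,-0.001,0],[0,0,0,0,0,-0.002,0],[0,0,0,0,0,-0.0025,0],[0,0,0,0,0,-0.0025,0]]';  python3 -m creep '[[0,0,0,0,0,-0.0005,0],[0,0,0,0,0,-0.001,0],[0,0,0,0,0,-0.001,0]]'
```

```text
clock: 13.6
tool_pos: [0.5373, 0.1321, 0.1361]
orientation: [-179.8, 0.1, -101.2]
force: [1.5, -0.5, 9.7]
opening: 0.014
clock: 13.93
tool_pos: [0.5373, 0.1321, 0.1384]
orientation: [-179.8, 0.1, -101.2]
force: [2.4, -0.1, 7.6]
opening: 0.014
clock: 14.18
tool_pos: [0.5372, 0.1321, 0.1394]
orientation: [-179.8, 0.1, -101.2]
force: [2.2, 0.0, 6.3]
opening: 0.0137
```

```bash
python3 -m creep '[[0,0,0,0,0,-0.0005,0],[0,0,0,0,0,-0.001,0],[0,0,0,0,0,-0.001,0]]';python3 -m creep '[[0,0,0,0,0,-0.0003,0],[0,0,0,0,0,-0.0006,0],[0,0,0,0,0,-0.0006,0]]'
```

```text
clock: 14.43
tool_pos: [0.5372, 0.1321, 0.1403]
orientation: [-179.8, 0.1, -101.2]
force: [2.0, 0.1, 6.5]
opening: 0.0138
clock: 14.68
tool_pos: [0.5372, 0.1321, 0.1408]
orientation: [-179.8, 0.1, -101.2]
force: [1.7, 0.7, 5.1]
opening: 0.014
```

```bash
python3 -m creep '[[0,0,0,0,0,-0.0003,0],[0,0,0,0,0,-0.0006,0],[0,0,0,0,0,-0.0006,0]]';python3 -m creep '[[0,0,0,0,0,-0.0003,0],[0,0,0,0,0,-0.0006,0],[0,0,0,0,0,-0.0006,0]]'
```

```text
clock: 14.93
tool_pos: [0.537, 0.1321, 0.1409]
orientation: [-179.8, 0.1, -101.3]
force: [4.7, 0.8, 3.7]
opening: 0.0142
clock: 15.18
tool_pos: [0.5365, 0.132, 0.1409]
orientation: [-179.9, 0.1, -101.3]
force: [5.6, 1.1, -0.2]
opening: 0.0138
```

Upward travel has stopped at z = 0.1409 while the spring load goes to the groove, so the foot is caught. I'll relax the arm slightly, then release.

```bash
python3 -m creep '[[0,0,0,0,-0.0005,0.0004,0],[0,0,0,0,-0.0008,0.0006,0],[0,0,0,0,-0.0008,0.0006,0]]';python3 -m creep '[[0,0,0,0,0,0,0.05],[0,0,0,0,0,0,0.15],[0,0,0,0,0,0,0.25],[0,0,0,0,0,0,0.35],[0,0,0,0,0,0,0.45],[0,0,0,0,0,0,0.45],[0,0,0,0,0,0,0.45],[0,0,0,0,0,0,0.45]]'
python3 - <<'E'
from h import *
cv2.imwrite("pics/w9.png",ctrl.snapshot("wrist"));print(ctrl.get_obs()["force"])
E
```

```text
clock: 15.43
tool_pos: [0.5367, 0.1319, 0.1406]
orientation: [-179.9, 0.1, -101.3]
force: [1.3, 3.7, 6.1]
opening: 0.0136
clock: 16.1
tool_pos: [0.5359, 0.131, 0.1399]
orientation: [180.0, -0.0, -101.3]
force: [0.9, -0.1, -0.2]
opening: 0.039
[ 0.5239 -0.3084  0.2797]
```

View pics/w9.png

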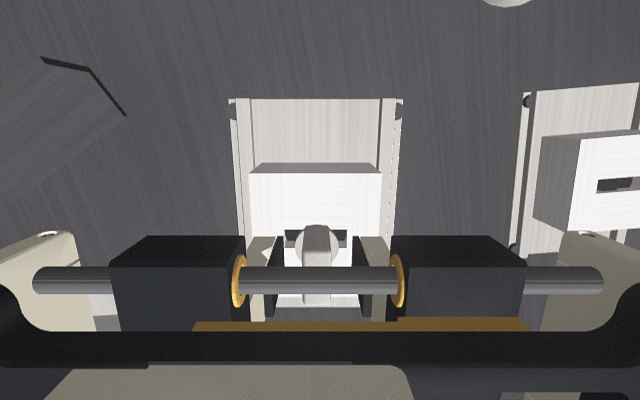

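Released: the handle stands crosswise to the slot (slot ends at (290,238) and (340,238)) with clear gaps to both fingers. Retreating straight up.

```bash
python3 -m creep '[[0,0,0,0,0,-0.01,0.45],[0,0,0,0,0,-0.025,0.45],[0,0,0,0,0,-0.045,0.45],[0,0,0,0,0,-0.065,0.45],[0,0,0,-0.02,0,-0.09,0.45],[0,0,0,-0.05,0,-0.11,0.45],[0,0,0,-0.075,0,-0.12,0.45],[0,0,0,-0.08,0,-0.12,0.45],[0,0,0,-0.08,0,-0.12,0.45]]'
python3 - <<'E'
from h import *
m=ctrl.camera_model("wrist");w=ctrl.snapshot("wrist");cv2.imwrite("pics/w10.png",w)
a=cv2.resize(ctrl.snapshot("side")[130:230,240:370],None,fx=3,fy=3,interpolation=2);b=cv2.resize(ctrl.snapshot("scene")[150:250,310:440],None,fx=3,fy=3,interpolation=2)
cv2.imwrite("pics/v10.png",np.hstack([a,b]))
np.save("m10.npy",m,allow_pickle=True)
p=proj(m,[.5365,.1304,.056])[0];x,y=map(int,p);print(p);y0=max(0,y-50);crop(w,x-60,y0,120,100,6,"w10c")
E
```

```text
clock: 16.9
tool_pos: [0.5521, 0.2111, 0.2612]
orientation: [-179.9, 0.1, -101.2]
force: [0.1, -0.8, -0.1]
opening: 0.0395
[316.5365 108.5019]
```

View pics/v10.png

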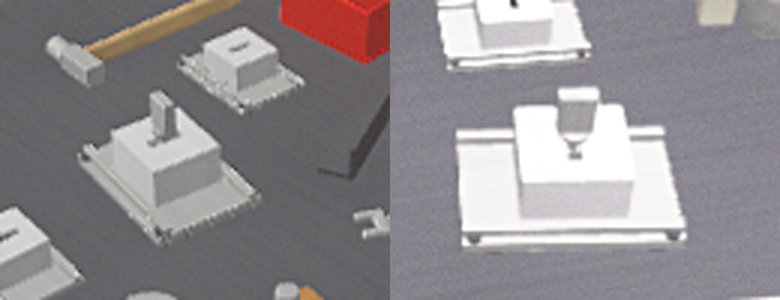

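View pics/w10c.png

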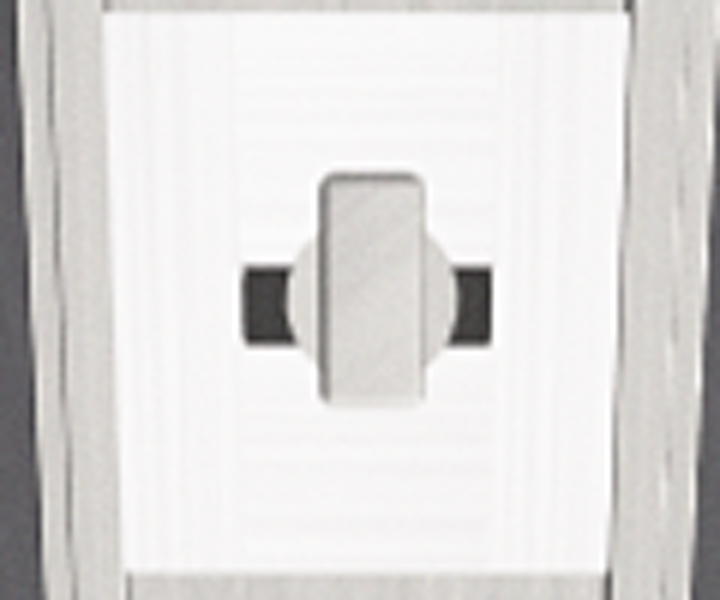

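The bolt stands upright, exactly crosswise to the slot and centred, clear of the robot. Handing in.

```bash
python3 - <<'E'
from h import *
S=ctrl.camera_model("scene");D=ctrl.camera_model("side")
print("handle top", tri([S,D],[(310+(578-390)/3,150+91/3),(240+158/3,130+95/3)]))
print(ctrl.close_job())
E
```

```text
handle top [0.535  0.1322 0.1074]
the job is handed in; nothing more can be done
None
```

The T-bolt is standing locked in the welding jig and the job is handed in, at about 17 s of the 64 s allowed. No verdict was reported.

- **Insertion:** I lifted the bolt from its holder, lined the foot up with the slot using the wrist camera, and lowered it until it felt the spring pad. I then pressed to about 21 mm below the top face, turned it 90° and eased it up. The highest vertical reading was about 11 N and the largest sideways reading about 6 N. The sideways force looked like friction on the spring pad. Before the turn I tried to relieve it with small shifts.
- **Lock:** As I eased up, the bolt stopped rising at 14 mm of depth and the spring load passed to the groove. I let go only after that.
- **Last checks:** The wrist picture shows the handle upright, centred and square across the slot. The two fixed cameras put its top at a height of 107 mm, against 106 mm expected when locked. The gripper was clear with about zero force.
- **Not checked:** I did not measure the bystanders one by one. Nothing I did went near them, and the holder, the pin and the jig's base looked undisturbed in the pictures I took.

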